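# Build up a drum's stub shaft

### The arm

A 7-joint arm with a two-finger parallel gripper is mounted at the origin on a cart in front of the work surface, level with it; the furniture and walls round the work are solid. World frame = base frame: x ahead of the robot, y to its left, z up, the work surface at z = 0. Lengths are in m, angles in rad, forces in N, time in s.
With the tool pointing down it reaches from about 0.425 to 0.95 m from the base axis. Payload 4.7 kg.
Tool frame: the origin (TCP) lies at the very end of the fingers, on their centre line; the grasp point (between the pads) lies 19 mm behind it; z points along the fingers, y is the line along which they close (so a half turn about z gives the same grasp; the last joint's range is limited). The gripper opens to 85 mm and grips with 20 to 120 N. Pads are 22 mm wide; open, the fingers measure 114 mm over their backs; the gripper's body (76 mm by 85 mm) begins 54 mm behind the grasp point. The pads swing forward as they close: fully open they stand 13 mm farther back than shut.
Start: joints at [-1.346, 0.469, -0.049, 1.532, 0.024, 1.141, -0.082], TCP at [0.169, 0.653, 0.231] pointing down, gripper open.
Joint ranges: [-2.59, 2.59], [-0.33, 1.99], [-1.39, 1.29], [0.1, 2.45], [-1.04, 4.18], [0.21, 1.99], [-2.66, 2.66]. Speed limits (rad/s): [2.57, 2.57, 3.14, 3.14, 3.14, 3.14, 3.14].

### API

Orientations are given as a 3x3 rotation matrix whose columns are the frame's x, y, z axes.
In Python, from plant import arm, viewer, order gives the robot as it stands.
- The arm moves only by the tool step_arm, never from a script. Its argument "rows" is a list of rows, each a list of 3 entries, a list of its own where there are three numbers: the turn, a rotation vector about the world's x, y, z in units of 6 degrees (1.0 is 6 degrees), then the shift along the world's x, y, z in units of 30 mm (1.0 is 30 mm), then the closure, from -1 (fully open) to 1 (shut). In form: [[[ax, ay, az], [tx, ty, tz], hand], ...]. A call has 1 to 20 rows; each row is the pose to reach, as a shift and turn from the pose commanded when the call began; what a row does not reach only later rows make up. A row lasts 1/10 s, in which the tool goes at most 50 mm and 8.59 degrees, less where a joint would pass 70% of its speed; a pose out of reach is approached as far as the arm can. A call with a gripper value outside its range is refused whole. The fingers move at their own pace and stop on an object; "newtons" is the grip in N (left out, the last holds). Time passes only in rows, so rows that repeat a pose let the fingers close. It gives the time, the measured TCP pose, the force, the opening and the grip force at its end, in the units of the state.
- arm.get_state(): the state, without advancing time (a new reading comes with each control period).
- viewer.capture(name): name is "side" or "top" or "wrist"; returns the picture (400x640x3 uint8, red, green, blue); there is no depth.
- viewer.camera_info(name): a dict with "fovy" (degrees; the focal length in pixels is half the picture's height over the tangent of half this angle, whatever the lens; pixels are square), "cx", "cy" (the principal point, pixels), "cam_to_world" (4x4, takes a point from camera to world coordinates). Camera axes: x right, y down, z forward; pixel columns grow to the right and rows downward; lengths in m; the calibration is good to about 2 mm. A picture is of the moment at which its call begins: read the wrist's pose just before it. camera_info takes no time and is no camera call; for the wrist camera it gives the pose at the moment of the call.
- order.close_job(): hands the job in; it is judged then, once.
The state is a dict: "clock": time; "joints": joint angles; "joint_vel": joint speeds; "joint_efforts": joint torques, N m; "tcp_pos": TCP position; "tool_rot": TCP orientation; "force": force on the tool from outside, world axes, zero at the start; "moment": the same for the moment, N m; "gripper_width": finger opening in m; "finger_force": force on a finger pad.
Only numpy, scipy, OpenCV 4.12 (cv2) and the standard library are available. Lean on these libraries where they do the work, as an engineer would, in place of code of your own. Each camera call takes 0.05 s, during which the arm holds its last target. There are 200 camera calls.

### The job

Build up the drum's stub shaft: slide the large bearing down onto the shaft's shoulder, set the spacer sleeve on top of it, then the small bearing on top of the spacer so that the spacer lies between the two bearings, and last the belt pulley on top of the small bearing with its hub up. Every part must sit flat and fully down with the shaft through it, nothing held any more, and the other things on the table are to be left where they are.

Things in the scene. Friction and masses are not known exactly. Their poses are not given: they have to be found in the camera images.
- stub_shaft: fixed target, its place varies: grey ribbed round flange, 130 mm across, 12 mm thick, flat on the table, with a steel shaft standing up from its middle. Origin: centre of the underside, on the shaft's axis, z up. Diameters by height: shoulder 39 mm, top at 30 mm (carries the large bearing); 27 mm from 30 to 42; 22 mm from 45 to 68; 15 mm from 73 to 78; taper to 7 mm at the tip, 86 mm
- large_bearing: the larger of the two ball bearings: steel ring with black seal, 62 mm outside, bore 30 mm, 16 mm high, lying flat, 0.2 kg. Origin at the centre of its underside, z along its axis (up). Fits over the 27 mm part of the shaft; seated, its underside is 30 mm above the stub shaft's origin
- small_bearing: the smaller of the two ball bearings: steel ring with black seal, 52 mm outside, bore 25 mm, 16 mm high, lying flat, 0.13 kg. Origin at the centre of its underside, z along its axis (up). Its bore passes the 22 mm part of the shaft but not the 27 mm part; in its final place its underside is 58 mm above the stub shaft's origin
- spacer_sleeve: plain brass spacer ring, 40 mm outside, bore 25 mm, 12 mm high, lying flat, 0.07 kg. Origin at the centre of its underside, z along its axis (up). Its bore passes the 22 mm part of the shaft but not the 27 mm part; in its final place its underside is 46 mm above the stub shaft's origin
- belt_pulley: aluminium V-belt pulley: grooved wheel 63 mm outside and 18 mm high, above it a hub 28 mm in diameter from 18 to 32 mm; bore 18 mm right through; lying wheel down, hub up, 0.16 kg. Origin at the centre of its underside, z along its axis, towards the hub (up). In its final place its underside is 74 mm above the stub shaft's origin
- wash_timer: bystander: round timer with a blue knurled knob on a white base, 66 mm across, 52 mm high, standing among the parts; origin at the centre of its underside. Leave it alone
- thermostat: bystander: small black clip thermostat with two upright blades, 21 x 38 x 22 mm, lying among the parts; origin at the centre of its underside. Leave it alone
- dosing_cup: bystander: small translucent plastic cup, 57 mm across at its mouth, 49 mm high, standing open side up among the parts; origin at the centre of its underside. Leave it alone
Not all that is in view belongs to the job. Several things have the shape of the belt_pulley; the one meant has the colours described above.

How it is judged:
By the outcome, as a careful person would: the job done as asked, in the order asked, and still so for the second after the job is handed in, with the robot touching nothing.
It also fails if it takes over 96 s, if anything falls off the work surface, if the arm or the gripper's body presses on something with over 40 N, if the wrist force passes 120 N, or if a joint passes its speed limit or range.

## Working session

There is one attempt and no reset: what is moved stays moved. The work goes in short steps, Python scripts to look and compute and a tool call to move; the robot and the scene stay as the last step left them, time stands still between calls to the robot, and variables do not carry over. Pictures are saved under pics/ and viewed, at most 14 in all, crops included, and the job is handed in when it is done.

Besides the shell and the picture viewer there is one more tool, called after "Request:" as a command line: name --argument value ..., lists and objects as JSON in quotes. step_arm: Moves the arm, as the interface text tells. Its arguments: {"type":"object","properties":{"rows":{"type":"array"},"newtons":{"type":"number"}},"required":["rows"]}

```bash
mkdir -p pics; ls; python3 - <<'E'
from plant import arm, viewer
import cv2,numpy as np
for n in ("top","side"):
    p=viewer.capture(n); cv2.imwrite(f"pics/{n}0.png",p[:,:,::-1]); i=viewer.camera_info(n); print(n,i["fovy"],i["cx"],i["cy"],i.keys()); print(np.round(i["cam_to_world"],3))
s=arm.get_state(); print(s["clock"],s["tcp_pos"],np.round(s["tool_rot"],3),s["gripper_width"])
print(np.round(viewer.camera_info("wrist")["cam_to_world"],3))
E
```

```text
pics
top 46.67487466541529 323.4656152170911 200.45511758309794 dict_keys(['fovy', 'cx', 'cy', 'cam_to_world'])
[[ 0.022 -0.993  0.115  0.372]
 [-1.    -0.02   0.015 -0.065]
 [-0.012 -0.116 -0.993  1.243]
 [ 0.     0.     0.     1.   ]]
side 48.68670230993087 317.25045271651607 207.39524968583157 dict_keys(['fovy', 'cx', 'cy', 'cam_to_world'])
[[ 0.988 -0.101  0.117  0.396]
 [-0.155 -0.631  0.76  -0.782]
 [-0.003 -0.769 -0.639  0.641]
 [ 0.     0.     0.     1.   ]]
0.1 [0.16934408 0.65288604 0.23037483] [[-0.968  0.251 -0.   ]
 [ 0.251  0.968 -0.002]
 [-0.    -0.002 -1.   ]] 0.08492507562354808
[[ 0.25   0.926  0.282  0.099]
 [ 0.968 -0.238 -0.075  0.672]
 [-0.002  0.292 -0.956  0.373]
 [ 0.     0.     0.     1.   ]]
```

View pics/top0.png

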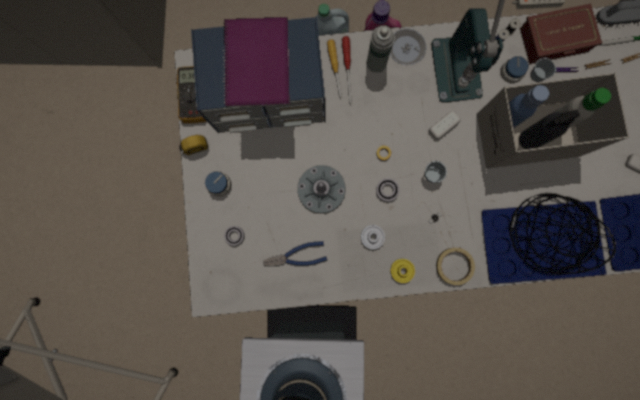

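View pics/side0.png

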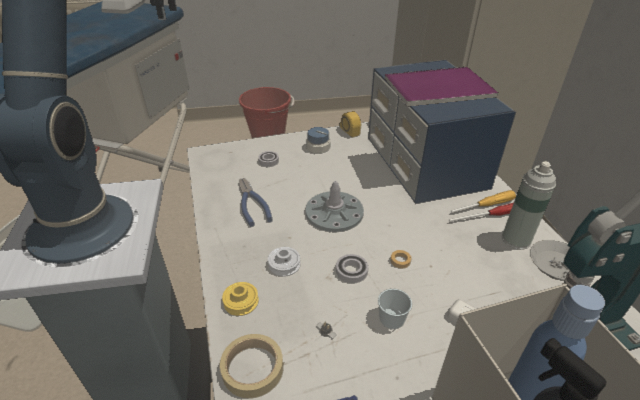

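Top view: flange (321,189), large bearing (387,190), small bearing (234,236), spacer (384,152), aluminium pulley (373,238), and a yellow decoy pulley (402,271). Bystanders are the timer (217,183), cup (433,173) and thermostat (435,218).

```bash
cat > h.py <<'E'
from plant import arm, viewer
import cv2,numpy as np
def ray(info,uv):
    f=200/np.tan(np.radians(info["fovy"]/2)); T=np.array(info["cam_to_world"])
    d=T[:3,:3]@np.array([(uv[0]-info["cx"])/f,(uv[1]-info["cy"])/f,1]); return T[:3,3],d
def onz(info,uv,z):
    o,d=ray(info,uv); return o+d*(z-o[2])/d[2]
def proj(info,P):
    f=200/np.tan(np.radians(info["fovy"]/2)); T=np.array(info["cam_to_world"])
    c=(np.atleast_2d(P)-T[:3,3])@T[:3,:3]; return c[:,:2]/c[:,2:]*f+[info["cx"],info["cy"]]
def circ(c,z,r,n=40):
    a=np.linspace(0,2*np.pi,n); return np.c_[c[0]+r*np.cos(a),c[1]+r*np.sin(a),0*a+z]
def draw(im,info,cs,s):   # cs: list of (x,y,z,r)
    im=cv2.resize(im,None,fx=s,fy=s,interpolation=cv2.INTER_CUBIC)
    for x,y,z,r in cs:
        p=(proj(info,circ((x,y),z,r))+.5)*s-.5
        cv2.polylines(im,[np.round(p).astype(int)],True,(0,255,0),1)
    return im
E
python3 - <<'E'
from h import *
i=viewer.camera_info("top")
for n,uv,z in [("shaft tip",(321,187),.08),("flange",(321,189),.012),("large",(387.5,190),.016),("small",(234,236),.016),("spacer",(384,152.5),.012),("pulley",(373,238),.018),("timer",(217,183),.05),("cup",(433,173),.04),("thermo",(435,218),.01),("yellow",(402,271),.02)]:
    print(n,np.round(onz(i,uv,z),3))
i=viewer.camera_info("side")
for n,uv,z in [("shaft tip",(335,183),.086),("large",(351.5,266),.016),("small",(268,157),.016),("spacer",(401,257),.012),("pulley",(284,250),.032)]:
    print(n,np.round(onz(i,uv,z),3))
print(viewer.camera_info("wrist")["fovy"])
E
```

```text
shaft tip [ 0.541 -0.041  0.08 ]
flange [ 0.545 -0.039  0.012]
large [ 0.546 -0.217  0.016]
small [0.415 0.188 0.016]
spacer [ 0.648 -0.207  0.012]
pulley [ 0.417 -0.179  0.018]
timer [0.55  0.232 0.05 ]
cup [ 0.59  -0.333  0.04 ]
thermo [ 0.474 -0.344  0.01 ]
yellow [ 0.333 -0.255  0.02 ]
shaft tip [ 0.547 -0.049  0.086]
large [ 0.548 -0.222  0.016]
small [0.417 0.181 0.016]
spacer [ 0.65  -0.21   0.012]
pulley [ 0.424 -0.175  0.032]
65.6997432195118
```

Request:
step_arm --rows '[[[0,0,0],[12,-26.1,-0.7],-1],[[0,0,0],[12,-26.1,-0.7],-1],[[0,0,0],[12,-26.1,-0.7],-1],[[0,0,0],[12,-26.1,-0.7],-1],[[0,0,0],[12,-26.1,-0.7],-1],[[0,0,0],[12,-26.1,-0.7],-1],[[0,0,0],[12,-26.1,-0.7],-1],[[0,0,0],[12,-26.1,-0.7],-1],[[0,0,0],[12,-26.1,-0.7],-1],[[0,0,0],[12,-26.1,-0.7],-1],[[0,0,0],[12,-26.1,-0.7],-1],[[0,0,0],[12,-26.1,-0.7],-1],[[0,0,0],[12,-26.1,-0.7],-1],[[0,0,0],[12,-26.1,-0.7],-1],[[0,0,0],[12,-26.1,-0.7],-1],[[0,0,0],[12,-26.1,-0.7],-1],[[0,0,0],[12,-26.1,-0.7],-1],[[0,0,0],[12,-26.1,-0.7],-1],[[0,0,0],[12,-26.1,-0.7],-1],[[0,0,0],[12,-26.1,-0.7],-1]]'

```text
clock: 2.1
tcp_pos: [0.5288, -0.128, 0.2098]
tool_rot: [[-0.968, 0.25, -0.002], [0.25, 0.968, 0.001], [0.002, 0.001, -1.0]]
force: [-0.1, 0.2, 0.9]
gripper_width: 0.0855
finger_force: 0.0
```

```bash
python3 - <<'E'
from h import *
i=viewer.camera_info("wrist");p=viewer.capture("wrist")
s=arm.get_state(); print(s["tcp_pos"],np.round(s["joints"],2))
np.save("w1.npy",p); import pickle; pickle.dump(i,open("w1.pkl","wb"))
C=[(.545,-.040,.012,.065),(.545,-.040,.073,.0075),(.547,-.22,.016,.031),(.649,-.208,.012,.020),(.42,-.178,.018,.0315)]
cv2.imwrite("pics/w1.png",draw(p,i,C,1.25)[:,:,::-1])
E
```

```text
[ 0.52883593 -0.12738487  0.20990223] [-0.23  0.29  0.49  1.89 -0.16  1.    1.64]
```

View pics/w1.png

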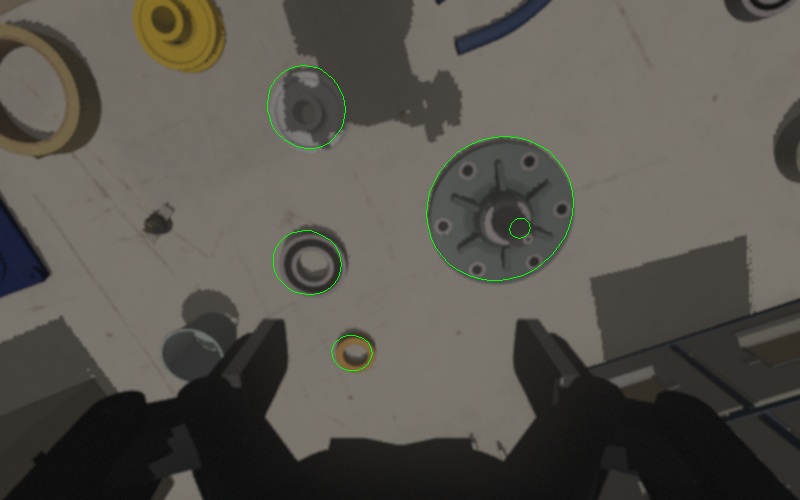

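The projected circles match the flange closely. The large bearing is about 5 px to the right of its circle, at (313,263) zoomed. The pulley is at (307,107) and the spacer at (353,352). I'll refine these with an edge fit.

```bash
cat >> h.py <<'E'
def fit(im,info,c0,rings,span=.010,step=.0005):
    g=cv2.GaussianBlur(cv2.cvtColor(im,cv2.COLOR_RGB2GRAY).astype(np.float32),(0,0),1.0)
    m=np.hypot(cv2.Sobel(g,-1,1,0),cv2.Sobel(g,-1,0,1)); m=np.minimum(m,np.percentile(m,98))
    best=[];a=np.arange(-span,span+1e-9,step)
    for dx in a:
        for dy in a:
            P=np.vstack([circ((c0[0]+dx,c0[1]+dy),z,r,72) for z,r in rings])
            q=proj(info,P).astype(np.float32)
            best.append((cv2.remap(m,q[:,0],q[:,1],cv2.INTER_LINEAR).mean(),c0[0]+dx,c0[1]+dy))
    best.sort(reverse=True); return np.array(best[:5]).mean(0)
PARTS=dict(large=((.547,-.22),[(.016,.031),(.016,.015)]),spacer=((.649,-.208),[(.012,.020),(.012,.0125)]),
 pulley=((.42,-.178),[(.018,.0315),(.032,.014),(.032,.009)]),flange=((.545,-.04),[(.012,.065)]),shoulder=((.545,-.04),[(.03,.0195),(.03,.0135)]),
 shaft=((.545,-.04),[(.042,.0135),(.068,.011),(.078,.0075)]),small=((.415,.185),[(.016,.026),(.016,.0125)]))
E
python3 - <<'E'
from h import *
import pickle
i=pickle.load(open("w1.pkl","rb"));p=np.load("w1.npy");C=[]
pt=viewer.capture("top");it=viewer.camera_info("top");ps=viewer.capture("side");iz=viewer.camera_info("side")
for n,(c,R) in PARTS.items():
    t=fit(pt,it,c,R);s=fit(ps,iz,c,R)
    print(n,"top",np.round(t,4),"side",np.round(s,4),end=" ")
    if n!="small":
        w=fit(p,i,c,R); print("wrist",np.round(w,4)); C+=[(w[1],w[2],z,r) for z,r in R]
im=draw(p,i,C,2.5)
cv2.imwrite("pics/w1fit.png",im[60:950,500:1500][::1,::1][:600,:800][:,:,::-1]); cv2.imwrite("pics/w1b.png",cv2.resize(im[120:930,500:1480],None,fx=.8,fy=.73)[:,:,::-1])
E
```

```text
large top [61.1463  0.543  -0.23  ] side [119.9266   0.5402  -0.2299] wrist [68.6314  0.5415 -0.211 ]
spacer top [27.1199  0.6464 -0.2063] side [128.3236   0.6436  -0.2178] wrist [75.6307  0.6438 -0.2021]
pulley top [63.13    0.4174 -0.1858] side [55.6909  0.4181 -0.1878] wrist [30.19    0.4271 -0.1848]
flange top [ 5.32615e+01  5.44800e-01 -3.74000e-02] side [ 1.178156e+02  5.448000e-01 -4.990000e-02] wrist [ 6.84487e+01  5.48000e-01 -4.00000e-02]
shoulder top [ 7.36209e+01  5.38100e-01 -4.13000e-02] side [ 5.23701e+01  5.38400e-01 -3.92000e-02] wrist [ 5.46467e+01  5.50600e-01 -3.88000e-02]
shaft top [ 8.0198e+01  5.3850e-01 -4.0000e-02] side [ 9.30899e+01  5.47600e-01 -4.01000e-02] wrist [36.9117  0.5502 -0.0474]
small top [91.8762  0.4137  0.1869] side [83.6618  0.4148  0.1841]
```

View pics/w1b.png

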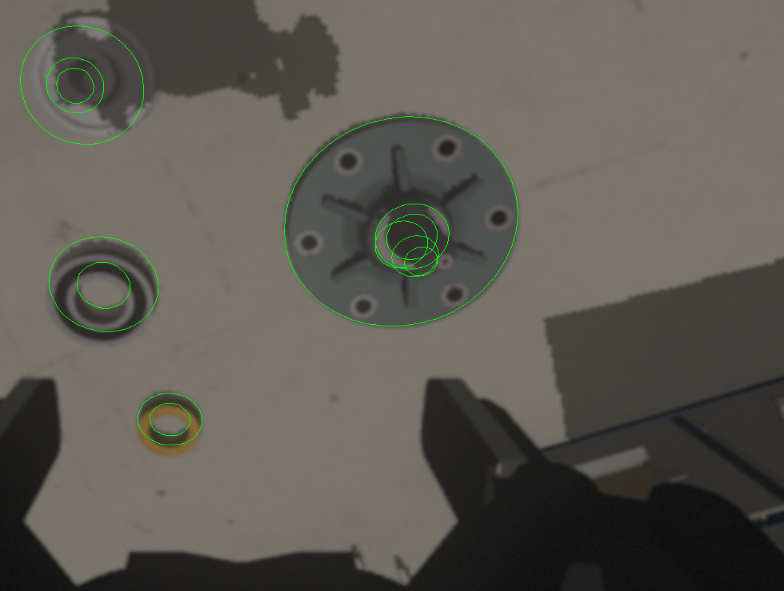

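The edge fit is pulled off by shadows. By eye the large bearing is near (0.546,-0.216), so I'll move close above it and check there.

Request:
step_arm --rows '[[[0,0,0],[0.57,-2.95,-3.6],-1],[[0,0,0],[0.57,-2.95,-3.6],-1],[[0,0,0],[0.57,-2.95,-3.6],-1],[[0,0,0],[0.57,-2.95,-3.6],-1],[[0,0,0],[0.57,-2.95,-3.6],-1],[[0,0,0],[0.57,-2.95,-3.6],-1],[[0,0,0],[0.57,-2.95,-3.6],-1]]'

```text
clock: 2.95
tcp_pos: [0.5477, -0.2165, 0.1039]
tool_rot: [[-0.969, 0.249, 0.003], [0.249, 0.969, 0.0], [-0.003, 0.001, -1.0]]
force: [0.2, 0.3, 0.5]
gripper_width: 0.0856
finger_force: 0.0
```

```bash
cat > look.py <<'E'
from h import *
import sys,pickle
def look(name,C,crop=None,s=1.25):
    i=viewer.camera_info("wrist");p=viewer.capture("wrist")
    np.save(name+".npy",p); pickle.dump(i,open(name+".pkl","wb"))
    im=draw(p,i,C,s)
    if crop: im=im[crop[1]:crop[3],crop[0]:crop[2]]
    cv2.imwrite(f"pics/{name}.png",im[:,:,::-1]); st=arm.get_state(); print(st["clock"],st["tcp_pos"],st["gripper_width"]); return i
E
python3 -c "
from look import *
look('w2',[(.546,-.216,.016,.031),(.546,-.216,.016,.015),(.546,-.04,.012,.065)])"
```

```text
3.0 [ 0.54752938 -0.21674238  0.10375703] 0.0855375464384696
```

View pics/w2.png

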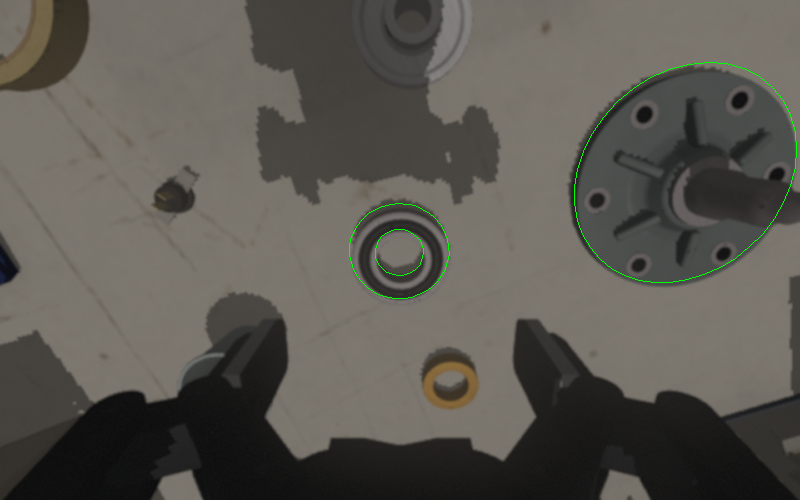

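The circle fits within 1–3 px. The open fingertips sit about 13 mm behind the TCP, so at 62 mm opening the tip is roughly 5.5 mm back. I'll take the TCP to z≈-0.002 and grip.

Request:
step_arm --rows '[[[0,0,0],[0.05,0,-1.5],-1],[[0,0,0],[0.05,0,-2.7],-1],[[0,0,0],[0.05,0,-3.3],-1],[[0,0,0],[0.05,0,-3.52],-1],[[0,0,0],[0.05,0,-3.52],-1],[[0,0,0],[0.05,0,-3.52],0.6],[[0,0,0],[0.05,0,-3.52],0.8],[[0,0,0],[0.05,0,-3.52],0.8],[[0,0,0],[0.05,0,-3.52],0.8],[[0,0,0],[0.05,0,-3.52],0.8],[[0,0,0],[0.05,0,-3.52],0.8],[[0,0,0],[0.05,0,-3.52],0.8]]' --newtons 30

```text
clock: 4.2
tcp_pos: [0.5493, -0.2183, -0.0011]
tool_rot: [[-0.968, 0.251, 0.003], [0.251, 0.968, -0.0], [-0.003, 0.001, -1.0]]
force: [-1.1, 0.3, 5.6]
gripper_width: 0.0608
finger_force: 31.5
```

Request:
step_arm --rows '[[[0,0,0],[0,0,0.7],0.8],[[0,0,0],[0,0,2],0.8],[[0,0,0],[0,0,3.2],0.8],[[0,0,0],[0,0,4],0.8],[[0,0,0],[0,1,4],0.8],[[0,0,0],[0,2,4],0.8],[[0,0,0],[0,2.9,4],0.8],[[0,0,0],[0,2.9,4],0.8],[[0,0,0],[0,2.9,4],0.8]]'

```text
clock: 5.1
tcp_pos: [0.5483, -0.1306, 0.1175]
tool_rot: [[-0.968, 0.249, 0.001], [0.249, 0.968, 0.0], [-0.001, 0.0, -1.0]]
force: [-0.3, -0.2, -1.9]
gripper_width: 0.0609
finger_force: 33.6
```

```bash
python3 -c "
from look import *
t=arm.get_state()['tcp_pos'];z=t[2]+.001+.016
look('w3',[(t[0],t[1],z,.031),(t[0],t[1],z,.015),(.546,-.04,.012,.065)]+[(.546,-.04,a,b) for a,b in [(.03,.0195),(.042,.0135),(.068,.011),(.078,.0075)]])"
```

```text
5.15 [ 0.54816841 -0.13172478  0.11748716] 0.06060021895296074
```

View pics/w3.png

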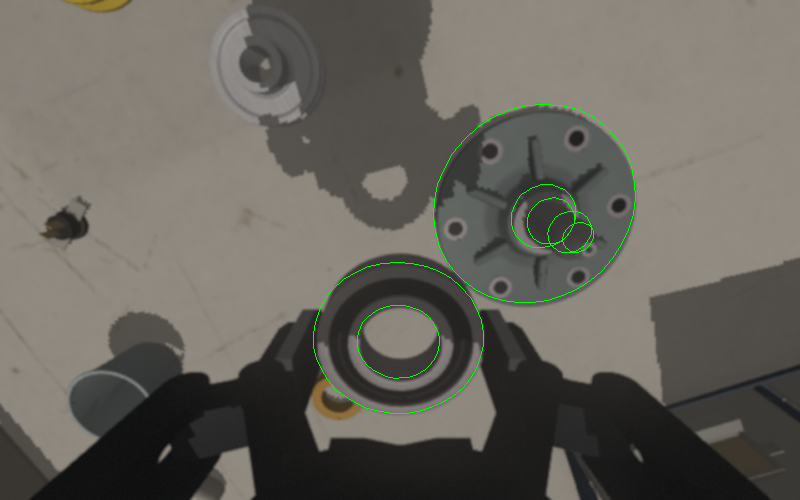

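In hand the bearing's bore is about 1 mm toward -x from the TCP, and the flange and shaft model at (0.546,-0.040) fits the image. I'll move over the shaft and lower in stages.

Request:
step_arm --rows '[[[0,0,0],[-0.03,1.2,0],0.8],[[0,0,0],[-0.03,2.3,0],0.8],[[0,0,0],[-0.03,3.05,0],0.8],[[0,0,0],[-0.03,3.05,0],0.8],[[0,0,0],[-0.03,3.05,-0.5],0.8],[[0,0,0],[-0.03,3.05,-1],0.8],[[0,0,0],[-0.03,3.05,-1.4],0.8],[[0,0,0],[-0.03,3.05,-1.8],0.8],[[0,0,0],[-0.03,3.05,-1.8],0.8]]'

```text
clock: 6.05
tcp_pos: [0.546, -0.0405, 0.0612]
tool_rot: [[-0.968, 0.253, -0.003], [0.253, 0.968, -0.0], [0.003, -0.001, -1.0]]
force: [-0.6, -0.3, -2.6]
gripper_width: 0.061
finger_force: 33.6
```

```bash
python3 -c "
from look import *
t=arm.get_state()['tcp_pos'];z=t[2]+.001+.016
look('w4',[(t[0],t[1],z,.031),(t[0],t[1],z,.015),(.546,-.04,.012,.065)]+[(.546,-.04,a,b) for a,b in [(.068,.011),(.078,.0075)]])
print(arm.get_state()['force'])"
```

```text
6.1 [ 0.54668948 -0.04035195  0.06207397] 0.06126188918359418
[-0.74125484 -0.17449176 -1.99234177]
```

View pics/w4.png

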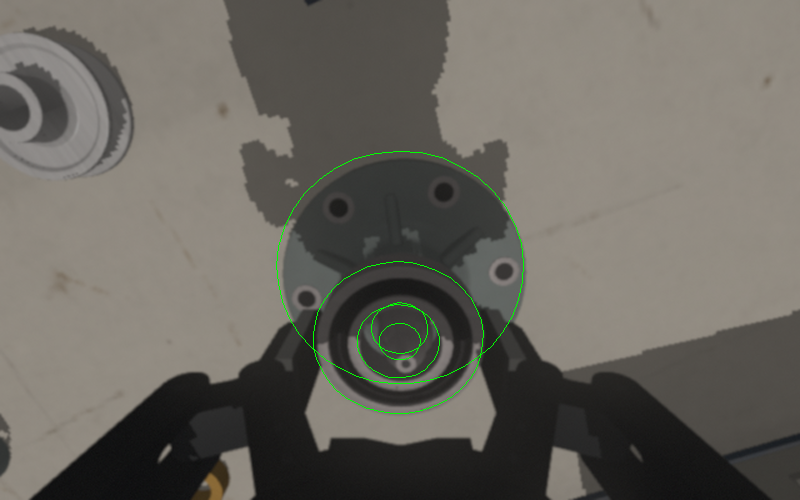

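No contact force so far, so I'll keep lowering in smaller steps.

Request:
step_arm --rows '[[[0,0,0],[0,0,-0.3],0.8],[[0,0,0],[0,0,-0.6],0.8],[[0,0,0],[0,0,-0.75],0.8],[[0,0,0],[0,0,-0.75],0.8]]'

```text
clock: 6.5
tcp_pos: [0.5472, -0.0395, 0.0396]
tool_rot: [[-0.968, 0.251, -0.0], [0.251, 0.968, -0.0], [0.0, -0.0, -1.0]]
force: [0.6, 0.3, -2.3]
gripper_width: 0.0606
finger_force: 33.6
```

Request:
step_arm --rows '[[[0,0,0],[0,0,-0.1],0.8],[[0,0,0],[0,0,-0.2],0.8],[[0,0,0],[0,0,-0.3],0.8],[[0,0,0],[0,0,-0.38],0.8],[[0,0,0],[0,0,-0.38],0.8]]'

```text
clock: 7.0
tcp_pos: [0.5473, -0.0395, 0.029]
tool_rot: [[-0.968, 0.251, 0.0], [0.251, 0.968, 0.0], [-0.0, 0.0, -1.0]]
force: [0.0, -0.2, 0.3]
gripper_width: 0.0608
finger_force: 33.7
```

Request:
step_arm --rows '[[[0,0,0],[0,0,-0.06],0.8],[[0,0,0],[0,0,-0.1],0.8],[[0,0,0],[0,0,-0.1],0.8]]'

```text
clock: 7.3
tcp_pos: [0.5474, -0.0396, 0.0287]
tool_rot: [[-0.968, 0.251, 0.0], [0.251, 0.968, 0.002], [0.0, 0.002, -1.0]]
force: [-7.9, 1.2, 24.9]
gripper_width: 0.061
finger_force: 35.7
```

Contact is at 28.7 mm, which puts the bearing's underside at 29.8 mm, so it is seated. Releasing.

Request:
step_arm --rows '[[[0,0,0],[0,0,0.08],0.8],[[0,0,0],[0,0,0.08],0.2],[[0,0,0],[0,0,0.08],-1],[[0,0,0],[0,0,0.08],-1],[[0,0,0],[0,0,0.08],-1],[[0,0,0],[0,0,0.6],-1],[[0,0,0],[0,0,2],-1],[[0,0,0],[0,0,3.2],-1],[[0,0,0],[0,0,3.2],-1]]'

```text
clock: 8.2
tcp_pos: [0.5505, -0.0401, 0.1262]
tool_rot: [[-0.968, 0.251, 0.009], [0.251, 0.968, 0.0], [-0.009, 0.003, -1.0]]
force: [-0.2, 1.0, -0.1]
gripper_width: 0.0853
finger_force: 0.0
```

```bash
python3 -c "
from look import *
i=pickle.load(open('w2.pkl','rb'));print(onz(i,(450.5/1.25,384/1.25),.012),onz(i,(400/1.25,254/1.25),.016))
s=arm.get_state();print(s['tcp_pos'],s['gripper_width'],s['force'])
i=viewer.camera_info('side');p=viewer.capture('side')
c=(.546,-.04);im=draw(p,i,[(*c,.046,.031),(*c,.046,.015),(*c,.078,.0075),(*c,.03,.031)],4)
cv2.imwrite('pics/s1.png',im[560:1040,1040:1640,::-1])"
```

```text
[ 0.65091735 -0.20506083  0.012     ] [ 0.54732014 -0.21553406  0.016     ]
[ 0.55052928 -0.04014864  0.12617703] 0.08531928925275038 [-0.24886553  0.95416818 -0.12534662]
```

View pics/s1.png

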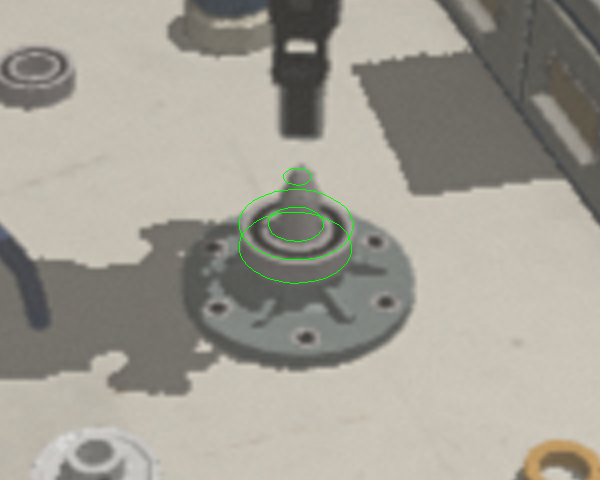

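The side view shows the large bearing flat on the shoulder, with its rim circles at heights 30 and 46 mm matching. Now the spacer at about (0.650,-0.206).

Request:
step_arm --rows '[[[0,0,0],[3.43,-5.53,0],-1],[[0,0,0],[3.43,-5.53,0],-1],[[0,0,0],[3.43,-5.53,0],-1],[[0,0,0],[3.43,-5.53,-1],-1],[[0,0,0],[3.43,-5.53,-1.7],-1],[[0,0,0],[3.43,-5.53,-1.7],-1],[[0,0,0],[3.43,-5.53,-1.7],-1]]'

```text
clock: 8.95
tcp_pos: [0.649, -0.2044, 0.0692]
tool_rot: [[-0.968, 0.251, -0.003], [0.251, 0.968, 0.002], [0.004, 0.001, -1.0]]
force: [0.9, 0.7, -0.0]
gripper_width: 0.0853
finger_force: 0.0
```

```bash
python3 -c "
from look import *
look('w5',[(.650,-.206,.012,.02),(.650,-.206,.012,.0125)])"
```

```text
9.0 [ 0.6498639  -0.20417776  0.07060402] 0.08555450036209704
```

View pics/w5.png

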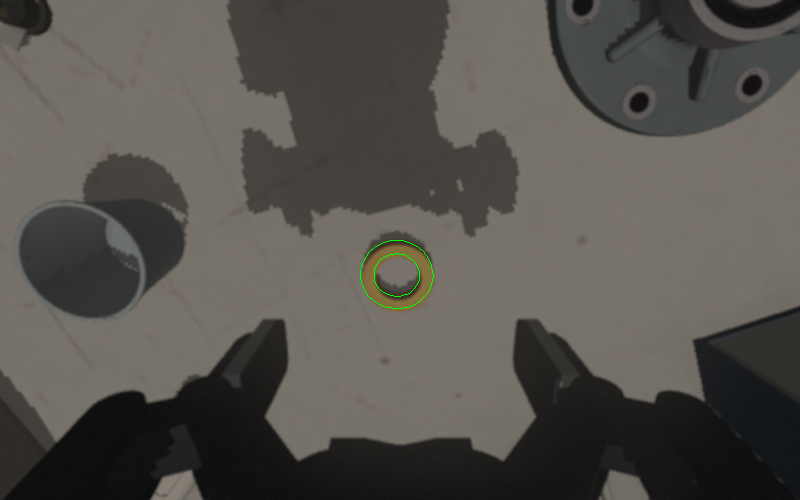

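The circle fits the spacer within a pixel, with its centre in line with the TCP. Descending to grip.

Request:
step_arm --rows '[[[0,0,0],[0,0,-1.2],-1],[[0,0,0],[0,0,-2],-1],[[0,0,0],[0,0,-2.27],-1],[[0,0,0],[0,0,-2.27],-1],[[0,0,0],[0,0,-2.27],0.3],[[0,0,0],[0,0,-2.27],0.9],[[0,0,0],[0,0,-2.27],0.9],[[0,0,0],[0,0,-2.27],0.9],[[0,0,0],[0,0,-2.27],0.9],[[0,0,0],[0,0,-2.27],0.9],[[0,0,0],[0,0,-2.27],0.9]]' --newtons 30

```text
clock: 10.1
tcp_pos: [0.6508, -0.2058, 0.0044]
tool_rot: [[-0.968, 0.251, 0.002], [0.251, 0.968, -0.0], [-0.002, 0.0, -1.0]]
force: [-1.1, 0.1, 5.5]
gripper_width: 0.038
finger_force: 29.5
```

```bash
cat >> h.py <<'E'
def hullfit(mask,info,c,h,r):
    k=max(cv2.findContours(mask,cv2.RETR_EXTERNAL,cv2.CHAIN_APPROX_NONE)[0],key=cv2.contourArea)
    M=cv2.moments(cv2.convexHull(k)); uv=np.array([M["m10"],M["m01"]])/M["m00"]; c=np.array(c,float)
    for _ in range(4):
        q=cv2.convexHull(proj(info,np.vstack([circ(c,0,r),circ(c,h,r)])).astype(np.float32)); m=cv2.moments(q)
        p=np.array([m["m10"],m["m01"]])/m["m00"]; c=c+(onz(info,uv,h/2)-onz(info,p,h/2))[:2]
    return c,M["m00"],m["m00"]
E
python3 -c "
from h import *;import pickle
p=np.load('w5.npy');i=pickle.load(open('w5.pkl','rb'))
m=cv2.inRange(cv2.cvtColor(p,cv2.COLOR_RGB2HSV),(8,70,40),(28,255,255))
print(hullfit(m,i,(.65,-.206),.012,.02)); t=i['cam_to_world'];print(np.round(t[:3,3],4))
"
```

```text
(array([ 0.65274139, -0.20574661]), 2594.5, 2689.8837564461865)
[ 0.5789 -0.1856  0.2121]
```

Request:
step_arm --rows '[[[0,0,0],[0,0,0.7],0.9],[[0,0,0],[0,0,2],0.9],[[0,0,0],[0,0,3.2],0.9],[[0,0,0],[0,0,4],0.9],[[0,0,0],[-1.2,1.9,4],0.9],[[0,0,0],[-2.4,3.8,4],0.9],[[0,0,0],[-3.43,5.53,4],0.9],[[0,0,0],[-3.43,5.53,4],0.9],[[0,0,0],[-3.43,5.53,4],0.9]]'

```text
clock: 11.0
tcp_pos: [0.5438, -0.0326, 0.1223]
tool_rot: [[-0.97, 0.242, -0.004], [0.242, 0.97, 0.005], [0.005, 0.004, -1.0]]
force: [0.6, -0.6, -0.1]
gripper_width: 0.0382
finger_force: 30.3
```

Request:
step_arm --rows '[[[0,0,0],[0,0,0],0.9],[[0,0,0],[0,0,0],0.9],[[0,0,0],[0,0,0],0.9]]'

```text
clock: 11.3
tcp_pos: [0.5478, -0.0413, 0.123]
tool_rot: [[-0.967, 0.253, 0.001], [0.253, 0.967, -0.001], [-0.001, -0.0, -1.0]]
force: [-0.1, 0.5, -1.3]
gripper_width: 0.0382
finger_force: 30.3
```

```bash
python3 -c "
from look import *
s=arm.get_state();t=s['tcp_pos'];zb=t[2]-.0035
i=look('w6',[(t[0]+d,t[1],zb+.012,r) for d in (0,.002) for r in (.02,.0125)]+[(.546,-.04,.046,.031),(.546,-.04,.078,.0075)],(300,350,700,650),2)
print(s['clock'],np.round(s['force'],1))
"
```

```text
11.35 [ 0.54768612 -0.04118505  0.12285157] 0.03791006649954389
11.3 [-0.1  0.5 -1.3]
```

View pics/w6.png

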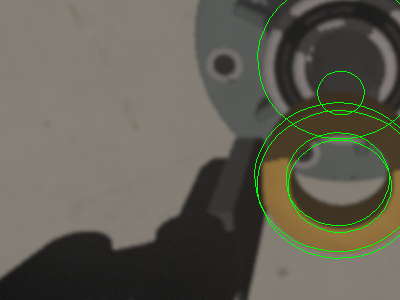

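The spacer sits centred in the hand within 0.5 mm. Lowering onto the shaft.

Request:
step_arm --rows '[[[0,0,0],[-0.04,0,-0.5],0.9],[[0,0,0],[-0.04,0,-1.0],0.9],[[0,0,0],[-0.04,0,-1.3],0.9],[[0,0,0],[-0.04,0,-1.5],0.9],[[0,0,0],[-0.04,0,-1.65],0.9],[[0,0,0],[-0.04,0,-1.65],0.9]]'

```text
clock: 11.95
tcp_pos: [0.5463, -0.0398, 0.0731]
tool_rot: [[-0.968, 0.251, 0.0], [0.251, 0.968, -0.0], [-0.0, -0.0, -1.0]]
force: [-0.5, 0.5, 0.4]
gripper_width: 0.0382
finger_force: 30.4
```

Request:
step_arm --rows '[[[0,0,0],[0,0,-0.15],0.9],[[0,0,0],[0,0,-0.3],0.9],[[0,0,0],[0,0,-0.45],0.9],[[0,0,0],[0,0,-0.6],0.9],[[0,0,0],[0,0,-0.68],0.9],[[0,0,0],[0,0,-0.68],0.9]]'

```text
clock: 12.55
tcp_pos: [0.5469, -0.0395, 0.0529]
tool_rot: [[-0.968, 0.251, 0.002], [0.251, 0.968, -0.0], [-0.002, 0.0, -1.0]]
force: [3.9, 0.4, -0.4]
gripper_width: 0.0379
finger_force: 30.4
```

Request:
step_arm --rows '[[[0,0,0],[0.03,0,-0.05],0.9],[[0,0,0],[0.03,0,-0.1],0.9],[[0,0,0],[0.03,0,-0.15],0.9],[[0,0,0],[0.03,0,-0.18],0.9],[[0,0,0],[0.03,0,-0.18],0.9]]'

```text
clock: 13.05
tcp_pos: [0.5472, -0.0396, 0.0501]
tool_rot: [[-0.968, 0.251, 0.0], [0.251, 0.968, 0.002], [0.0, 0.002, -1.0]]
force: [-4.3, 1.7, 22.5]
gripper_width: 0.0382
finger_force: 32.5
```

Contact at 50.1 mm puts the spacer's underside at about 46 mm, so it is seated. Releasing, then going to the small bearing.

Request:
step_arm --rows '[[[0,0,0],[0,0,0.08],0.9],[[0,0,0],[0,0,0.08],0.5],[[0,0,0],[0,0,0.08],0],[[0,0,0],[0,0,0.08],-1],[[0,0,0],[0,0,0.08],-1],[[0,0,0],[0,0,0.6],-1],[[0,0,0],[0,0,1.8],-1],[[0,0,0],[0,0,2.7],-1],[[0,0,0],[-1,1.71,2.7],-1],[[0,0,0],[-4.4,7.52,2.7],-1],[[0,0,0],[-4.4,7.52,2.7],-1],[[0,0,0],[-4.4,7.52,2.7],-1],[[0,0,0],[-4.4,7.52,2.7],-1],[[0,0,0],[-4.4,7.52,1.9],-1],[[0,0,0],[-4.4,7.52,1.3],-1],[[0,0,0],[-4.4,7.52,1.3],-1],[[0,0,0],[-4.4,7.52,1.3],-1]]'

```text
clock: 14.75
tcp_pos: [0.4148, 0.1853, 0.0863]
tool_rot: [[-0.968, 0.252, -0.001], [0.252, 0.968, -0.001], [0.001, -0.001, -1.0]]
force: [0.8, 0.2, -0.3]
gripper_width: 0.0856
finger_force: 0.0
```

```bash
python3 -c "
from look import *
s=arm.get_state();print(np.round(s['force'],1),np.round(s['joints'],2))
c=(.4145,.1855)
i=look('w7',[(*c,.016,.026),(*c,.016,.0125)])
p=viewer.capture('side');i=viewer.camera_info('side');c=(.5465,-.04)
im=draw(p,i,[(*c,.046,.031),(*c,.058,.020),(*c,.058,.0125),(*c,.078,.0075)],4)[560:1040,1040:1640]
a=cv2.resize(cv2.imread('pics/w7.png'),(800,500))[150:500]
cv2.imwrite('pics/w7s.png',np.hstack([a[:,150:650],cv2.resize(im[80:380,150:420,::-1],(300,350))]))"
```

```text
[ 0.8  0.2 -0.3] [-0.85  0.33  0.4   2.2  -0.21  0.65  1.02]
14.8 [0.41534146 0.18547011 0.08683893] 0.08517236233327406
```

View pics/w7s.png

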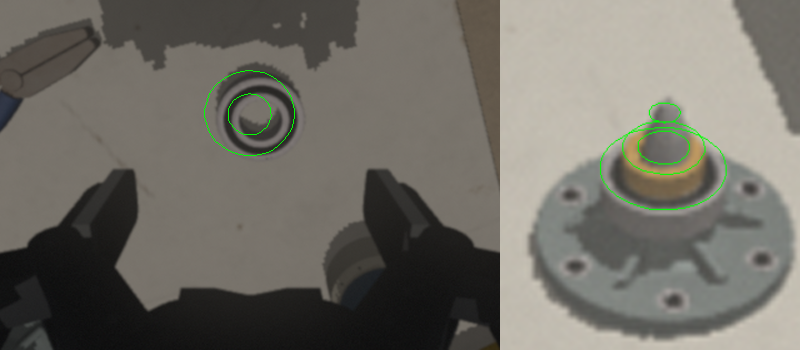

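The spacer lies flat on the large bearing. The small bearing is about 7 px right and 3 px down of the drawn circle, so it is at roughly (0.417,0.189). Correcting and gripping.

Request:
step_arm --rows '[[[0,0,0],[0.08,0.12,-1.0],-1],[[0,0,0],[0.08,0.12,-2],-1],[[0,0,0],[0.08,0.12,-2.6],-1],[[0,0,0],[0.08,0.12,-2.85],-1],[[0,0,0],[0.08,0.12,-2.85],-1],[[0,0,0],[0.08,0.12,-2.85],0.3],[[0,0,0],[0.08,0.12,-2.85],0.8],[[0,0,0],[0.08,0.12,-2.85],0.8],[[0,0,0],[0.08,0.12,-2.85],0.8],[[0,0,0],[0.08,0.12,-2.85],0.8],[[0,0,0],[0.08,0.12,-2.85],0.8]]' --newtons 30

```text
clock: 15.95
tcp_pos: [0.418, 0.19, 0.0022]
tool_rot: [[-0.968, 0.251, 0.002], [0.251, 0.968, 0.001], [-0.001, 0.002, -1.0]]
force: [-0.7, -0.3, 6.5]
gripper_width: 0.0499
finger_force: 30.1
```

Request:
step_arm --rows '[[[0,0,0],[0,0,0.7],0.8],[[0,0,0],[0,0,2],0.8],[[0,0,0],[0,0,3.2],0.8],[[0,0,0],[0,0,4.2],0.8],[[0,0,0],[0.7,-1.2,4.2],0.8],[[0,0,0],[1.5,-2.6,4.2],0.8],[[0,0,0],[2.3,-4.0,4.2],0.8],[[0,0,0],[3.1,-5.4,4.2],0.8],[[0,0,0],[3.8,-6.7,4.2],0.8],[[0,0,0],[4.33,-7.64,4.2],0.8],[[0,0,0],[4.33,-7.64,4.2],0.8],[[0,0,0],[4.33,-7.64,4.2],0.8],[[0,0,0],[4.33,-7.64,4.2],0.8]]'

```text
clock: 17.25
tcp_pos: [0.5464, -0.0381, 0.1268]
tool_rot: [[-0.968, 0.249, -0.001], [0.249, 0.968, 0.001], [0.001, 0.001, -1.0]]
force: [-0.3, -0.1, -1.5]
gripper_width: 0.0499
finger_force: 32.6
```

```bash
python3 -c "
from look import *
s=arm.get_state();t=s['tcp_pos'];zb=t[2]-.0022
i=look('w8',[(t[0],t[1],zb+.016,r) for r in (.026,.0125)]+[(.5465,-.04,.058,.02)],(440,400,840,800),2)
im=cv2.imread('pics/w8.png'); j=pickle.load(open('w1.pkl','rb'))
p=cv2.resize(np.load('w2.npy')[0:100,240:400,::-1],(400,250))
cv2.imwrite('pics/w8.png',cv2.convertScaleAbs(cv2.resize(im,(600,600)),alpha=1.6))
"
```

```text
17.3 [ 0.54648453 -0.03787508  0.1268767 ] 0.04977519703254504
```

View pics/w8.png

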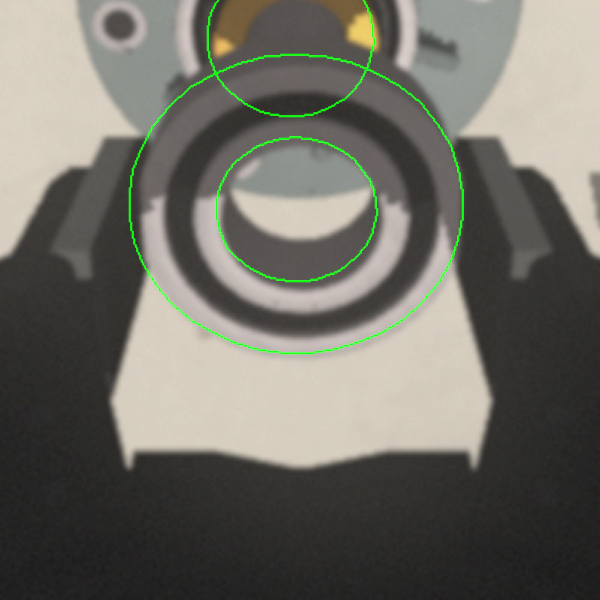

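The small bearing is well centred in the hand. Lowering.

Request:
step_arm --rows '[[[0,0,0],[0,0.02,-0.6],0.8],[[0,0,0],[0,0.02,-1.1],0.8],[[0,0,0],[0,0.02,-1.4],0.8],[[0,0,0],[0,0.02,-1.6],0.8],[[0,0,0],[0,0.02,-1.8],0.8],[[0,0,0],[0,0.02,-1.95],0.8],[[0,0,0],[0,0.02,-2.05],0.8],[[0,0,0],[0,0.02,-2.05],0.8]]'

```text
clock: 18.1
tcp_pos: [0.5471, -0.039, 0.0652]
tool_rot: [[-0.968, 0.251, -0.0], [0.251, 0.968, 0.0], [0.0, 0.0, -1.0]]
force: [-0.6, -0.4, -1.3]
gripper_width: 0.0494
finger_force: 32.6
```

Request:
step_arm --rows '[[[0,0,0],[0,0,-0.06],0.8],[[0,0,0],[0,0,-0.12],0.8],[[0,0,0],[0,0,-0.18],0.8],[[0,0,0],[0,0,-0.24],0.8],[[0,0,0],[0,0,-0.26],0.8],[[0,0,0],[0,0,-0.26],0.8]]'

```text
clock: 18.7
tcp_pos: [0.5474, -0.0391, 0.0601]
tool_rot: [[-0.968, 0.251, 0.0], [0.251, 0.968, 0.002], [0.0, 0.002, -1.0]]
force: [-6.7, 0.8, 19.6]
gripper_width: 0.0498
finger_force: 34.5
```

Underside at 57.9 mm: seated. Releasing, then going to the aluminium pulley.

Request:
step_arm --rows '[[[0,0,0],[0,0,0.08],0.8],[[0,0,0],[0,0,0.08],0.3],[[0,0,0],[0,0,0.08],-0.5],[[0,0,0],[0,0,0.08],-1],[[0,0,0],[0,0,0.08],-1],[[0,0,0],[0,0,0.6],-1],[[0,0,0],[0,0,1.8],-1],[[0,0,0],[0,0,2.6],-1],[[0,0,0],[-1,-1.1,2.6],-1],[[0,0,0],[-4.2,-4.62,2.6],-1],[[0,0,0],[-4.2,-4.62,2.6],-1],[[0,0,0],[-4.2,-4.62,2.6],-1],[[0,0,0],[-4.2,-4.62,1.8],-1],[[0,0,0],[-4.2,-4.62,1.3],-1],[[0,0,0],[-4.2,-4.62,1.3],-1],[[0,0,0],[-4.2,-4.62,1.3],-1]]'

```text
clock: 20.3
tcp_pos: [0.4213, -0.1777, 0.0968]
tool_rot: [[-0.968, 0.251, -0.0], [0.251, 0.968, -0.0], [0.0, -0.0, -1.0]]
force: [-0.2, 0.3, 0.2]
gripper_width: 0.0854
finger_force: 0.0
```

```bash
python3 -c "
from look import *
s=arm.get_state();print(np.round(s['force'],1),np.round(s['joints'],2))
c=(.421,-.178)
i=look('w9',[(*c,.018,.0315),(*c,.032,.014),(*c,.032,.009)])
p=viewer.capture('side');i=viewer.camera_info('side');c=(.547,-.0395)
im=draw(p,i,[(*c,.046,.031),(*c,.058,.026),(*c,.074,.026),(*c,.078,.0075)],4)[560:1040,1040:1640]
a=cv2.resize(cv2.imread('pics/w9.png'),(800,500))[150:500]
cv2.imwrite('pics/w9s.png',cv2.convertScaleAbs(np.hstack([a[:,150:650],cv2.resize(im[80:380,150:420,::-1],(300,350))]),alpha=1.3))"
```

```text
[-0.2  0.3  0.2] [-0.15  0.33  0.55  2.19 -0.27  0.68  1.91]
20.35 [ 0.42171148 -0.17771538  0.09711081] 0.08555783694535345
```

View pics/w9s.png

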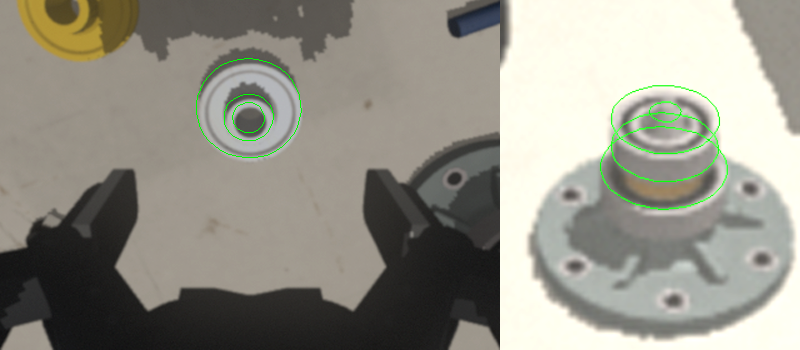

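The small bearing is seated on the spacer. The pulley is at about (0.422,-0.178), and I'll grip its 28 mm hub just above the wheel.

Request:
step_arm --rows '[[[0,0,0],[0.03,0,-1.0],-1],[[0,0,0],[0.03,0,-2],-1],[[0,0,0],[0.03,0,-2.4],-1],[[0,0,0],[0.03,0,-2.5],-1],[[0,0,0],[0.03,0,-2.5],0],[[0,0,0],[0.03,0,-2.5],0.6],[[0,0,0],[0.03,0,-2.5],1],[[0,0,0],[0.03,0,-2.5],1],[[0,0,0],[0.03,0,-2.5],1],[[0,0,0],[0.03,0,-2.5],1],[[0,0,0],[0.03,0,-2.5],1],[[0,0,0],[0.03,0,-2.5],1]]' --newtons 35

```text
clock: 21.6
tcp_pos: [0.4226, -0.1778, 0.0226]
tool_rot: [[-0.968, 0.251, 0.002], [0.251, 0.968, 0.0], [-0.002, 0.001, -1.0]]
force: [-0.3, 0.9, 7.4]
gripper_width: 0.026
finger_force: 33.9
```

Request:
step_arm --rows '[[[0,0,0],[0,0,0.7],1],[[0,0,0],[0,0,2],1],[[0,0,0],[0,0,3.2],1],[[0,0,0],[0,0,4.2],1],[[0,0,0],[1,1.1,4.2],1],[[0,0,0],[2,2.2,4.2],1],[[0,0,0],[3,3.3,4.2],1],[[0,0,0],[3.7,4.1,4.2],1],[[0,0,0],[4.17,4.63,4.2],1],[[0,0,0],[4.17,4.63,4.2],1],[[0,0,0],[4.17,4.63,4.2],1],[[0,0,0],[4.17,4.63,4.2],1]]'

```text
clock: 22.8
tcp_pos: [0.546, -0.0404, 0.1475]
tool_rot: [[-0.967, 0.254, -0.001], [0.254, 0.967, -0.0], [0.001, -0.001, -1.0]]
force: [-0.1, 0.5, -1.8]
gripper_width: 0.0258
finger_force: 34.9
```

```bash
python3 -c "
from look import *
s=arm.get_state();t=s['tcp_pos'];zb=t[2]-.0226
i=look('w10',[]);p=np.load('w10.npy')
for d in (0,): print(np.round(t,4),s['gripper_width'],s['force'],fit(p,i,t[:2],[(zb+.018,.0315)],.006),fit(p,i,t[:2],[(zb+.032,.014),(zb+.032,.009)],.006))
im=draw(p,i,[(t[0],t[1],zb+.018,.0315),(t[0],t[1],zb+.032,.009),(t[0],t[1],zb+.032,.014)],2)[350:750,440:840]
cv2.imwrite('pics/w10.png',cv2.convertScaleAbs(cv2.resize(im,(560,560)),alpha=1.5)[:,:,::-1])"
```

```text
22.85 [ 0.54606175 -0.04038547  0.1476441 ] 0.02612872102087192
[ 0.546  -0.0404  0.1475] 0.025798150654877727 [-0.08611034  0.47309487 -1.75194337] [ 4.52966492e+01  5.43457778e-01 -3.83047289e-02] [ 6.68838715e+01  5.47857778e-01 -4.02047289e-02]
```

Request:
step_arm --rows '[[[0,0,0],[-0.03,0,-0.6],1],[[0,0,0],[-0.03,0,-1.0],1],[[0,0,0],[-0.03,0,-1.2],1],[[0,0,0],[-0.03,0,-1.35],1],[[0,0,0],[-0.03,0,-1.5],1],[[0,0,0],[-0.03,0,-1.5],1]]'

```text
clock: 23.45
tcp_pos: [0.5462, -0.0388, 0.1023]
tool_rot: [[-0.968, 0.251, -0.0], [0.251, 0.968, -0.0], [0.0, -0.0, -1.0]]
force: [-0.1, 1.0, -1.1]
gripper_width: 0.0257
finger_force: 34.9
```

No contact yet, with the bore already around the 15 mm part. Seating it.

Request:
step_arm --rows '[[[0,0,0],[0,0,-0.06],1],[[0,0,0],[0,0,-0.12],1],[[0,0,0],[0,0,-0.18],1],[[0,0,0],[0,0,-0.24],1],[[0,0,0],[0,0,-0.28],1],[[0,0,0],[0,0,-0.28],1]]'

```text
clock: 24.05
tcp_pos: [0.5476, -0.0389, 0.0965]
tool_rot: [[-0.968, 0.251, 0.003], [0.251, 0.968, 0.001], [-0.002, 0.002, -1.0]]
force: [-2.0, 0.3, 14.3]
gripper_width: 0.0262
finger_force: 36.2
```

TCP is at 96.5 mm against 96.6 expected, with 14 N of contact: seated. Releasing and backing off.

Request:
step_arm --rows '[[[0,0,0],[0,0,0.07],1],[[0,0,0],[0,0,0.07],0.5],[[0,0,0],[0,0,0.07],0],[[0,0,0],[0,0,0.07],-1],[[0,0,0],[0,0,0.07],-1],[[0,0,0],[0,0,0.07],-1],[[0,0,0],[0,0,0.6],-1],[[0,0,0],[0,0,1.8],-1],[[0,0,0],[0,0,3],-1],[[0,0,0],[-1,0,4],-1],[[0,0,0],[-1,0,4],-1],[[0,0,0],[-1,0,4],-1]]'

```text
clock: 25.25
tcp_pos: [0.5162, -0.0384, 0.2146]
tool_rot: [[-0.968, 0.251, 0.001], [0.251, 0.968, 0.001], [-0.001, 0.001, -1.0]]
force: [-0.2, 0.2, 0.6]
gripper_width: 0.0854
finger_force: 0.0
```

```bash
python3 -c "
from look import *
p=viewer.capture('side');i=viewer.camera_info('side');c=(.547,-.0395)
a=draw(p,i,[],4);b=draw(p,i,[(*c,.074,.0315),(*c,.092,.0315),(*c,.106,.014)],4)
w=draw(p,i,[],1)[120:360,190:490]
f=lambda m:m[560:980,1160:1560]
cv2.imwrite('pics/fin.png',np.vstack([np.hstack([f(a),f(b)]),np.pad(cv2.resize(w,(225,180)),((0,0),(0,575),(0,0)))])[:,:,::-1]);print(arm.get_state()['tcp_pos'])"
```

```text
[ 0.51611713 -0.03830295  0.21372143]
```

View pics/fin.png

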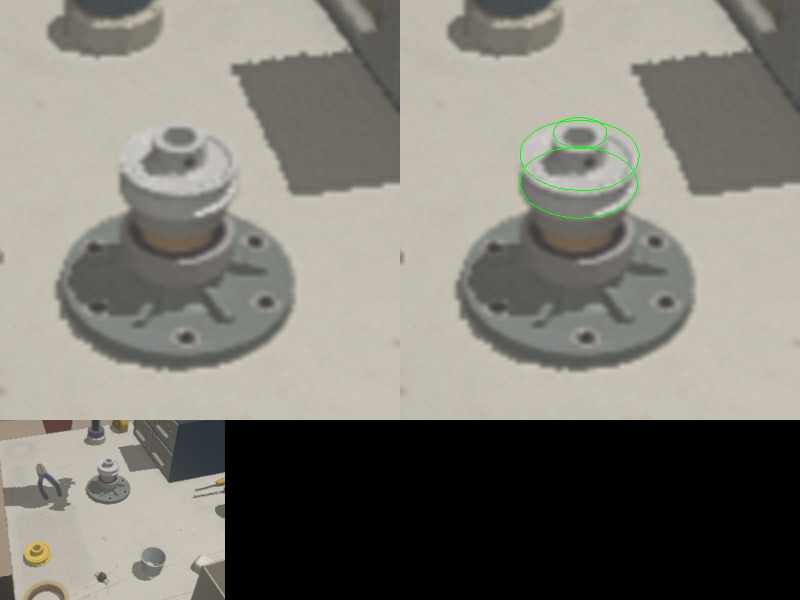

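The stack is complete and level: large bearing, brass spacer, small bearing, and pulley with its hub up. The bystanders are where they were.

```bash
python3 -c "
from plant import order
print(order.close_job())"
```

```text
the job is handed in; nothing more can be done
None
```

The shaft is built up and handed in after about 25 s of arm time: large bearing, spacer, small bearing and hub-up pulley are each seated and released, and the last side view shows the stack level and the timer, thermostat and cup undisturbed.

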